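# Roll the long press roller over the screen to the stop bar

## Robot

A 6-joint arm with a two-finger parallel gripper is mounted at the origin on the work surface. World frame = base frame: x ahead of the robot, y to its left, z up, the work surface at z = 0. Lengths are in mm, angles in rad, forces in N, time in s.
With the tool pointing down it reaches from about 350 to 875 mm from the base axis. Payload 4.2 kg.
Tool frame: the origin (TCP) lies midway between the tips of the shut fingers; the grasp point (between the pads) lies 19 mm behind it; x points along the fingers, y is the direction in which the jaws open and shut, and the axes are right-handed (so a half turn about x gives the same grasp; the last joint's range is limited). The gripper opens to 85 mm and grips with 20 to 120 N. Pads are 22 mm wide; open, the fingers measure 114 mm over their backs; the gripper's body (76 mm by 85 mm) begins 54 mm behind the grasp point. The pads swing forward as they close: fully open they stand 13 mm farther back than shut.
Start: joints at [1.442, 0.385, 0.008, 0, -1.194, -0.259], TCP at [236.312, 578.581, 231.312] pointing down, gripper open.
Joint ranges: [-3.14, 3.14], [-1.21, 2.06], [-1.07, 1.41], [-3.16, 2.05], [-2.99, -0.16], [-3.1, 3.1]. Speed limits (rad/s): [2.79, 2.79, 3.14, 3.14, 3.14, 3.14].

## Interface

Orientations are given as a unit quaternion [x, y, z, w].
In Python, from bench import readout, imaging, arm gives the robot as it stands.
- The arm moves only by the tool arm_command, never from a script. Its argument "increments" is a list of rows, each a list of 3 entries, a list of its own where there are three numbers: the turn, a rotation vector about the world's x, y, z in degrees, then the shift along the world's x, y, z in mm, then the closure, from 0 (fully open) to 1 (shut). In form: [[[ax, ay, az], [tx, ty, tz], fingers], ...]. A call has exactly 5 rows; each row is the pose to reach, as a shift and turn from the pose measured when the call began; what a row does not reach only later rows make up. A row lasts 1/10 s, in which the tool goes at most 50 mm and 8.59 degrees, less where a joint would pass 70% of its speed; a pose out of reach is approached as far as the arm can. A call with a gripper value outside its range is refused whole. The fingers move at their own pace and stop on an object; the grip force is fixed at half the most. Time passes only in rows, so rows that repeat a pose let the fingers close, or fill a call up. It gives the time, the measured TCP pose, the force and the opening at its end, in the units of the state.
- readout.read_state(): the state, without advancing time (a new reading comes with each control period).
- imaging.get_image(name): name is "scene" or "top" or "wrist"; returns (picture, depth): 480x640x3 uint8, blue, green, red; 480x640 float32, mm along the optical axis (not along the pixel's ray), 0 where there is no reading.
- imaging.camera_info(name): a dict with "vfov" (degrees; the focal length in pixels is half the picture's height over the tangent of half this angle, whatever the lens; pixels are square), "cx", "cy" (the principal point, pixels), "D" ([k1, k2, p1, p2, k3] as OpenCV has them; the pictures are not rectified), "eye" and "rotation" of the camera in the world; the wrist camera has in their place "T_tool_cam" (4x4, takes a point from camera to tool coordinates, whose origin is the TCP and whose axes are the tool frame's). Camera axes: x right, y down, z forward; pixel columns grow to the right and rows downward; lengths in mm; the calibration is good to about 2 mm. A picture is of the moment at which its call begins: read the wrist's pose just before it. camera_info takes no time and is no camera call.
- arm.job_done(): hands the job in, once; it reports no verdict.
The state is a dict: "clock": time; "joints": joint angles; "joint_vel": joint speeds; "joint_efforts": joint torques, N m; "position": TCP position; "ee_rot": TCP orientation; "contact_force": force on the tool from outside, world axes, zero at the start; "wrist_torque": the same for the moment, N m; "gripper_width": finger opening in mm.
Only numpy, scipy, OpenCV 4.12 (cv2) and the standard library are available. Lean on these libraries where they do the work, as an engineer would, in place of code of your own. Each camera call takes 0.05 s, during which the arm holds its last target. There are 200 camera calls.

## Task

Two grey plastic rollers lie side by side on the aluminium pressing plate of the phone-repair bench, each in front of a flat phone screen. With the hand, roll the longer roller forwards over the screen in front of it until it rests square against the steel stop bar on the plate's far side, and leave it there. Let it roll on the plate, do not pick it up, and leave the shorter roller alone.

Things in the scene. Friction and masses are not known exactly. Their poses are not given: they have to be found in the camera images.
- long_roller: The longer roller: smooth hard grey plastic cylinder lying on the plate, 160 mm long, 40 mm in diameter, about 0.3 kg, a 6 mm stub at each end. Origin mid-axis, 20 mm above the plate's top; y axis along it, x and z turn as it rolls. Starts in the plate's left or right half, parallel to the stop within 8 degrees, 110 to 140 mm to roll. Rolls under a light press, coasts a few cm, stays where left.
- short_roller: The shorter roller, to be left alone: like the long one and also 40 mm in diameter, but 90 mm long and about 0.17 kg. It lies in the other half of the plate, some 40 mm or more from the long roller's end. Origin at the middle of its axis, y axis along its length.
- plate: Fixed aluminium plate on a blue mat, 240 mm along its x by 380 mm along its y, 10 mm thick; origin at the centre of its underside. x points level, away from the robot (turned at most 12 degrees), from the rollers' starting side to the stop bar; z up. Two black phone screens, 72 by 150 mm (150 along y), lie flush in its top without a step, centred 95 mm either side of the origin in y, 10 mm ahead in x.
- stop (a point): Foot of the steel stop bar: the middle of its face towards the rollers, at the plate's top surface, 85 mm from the plate's origin along plate x; same axes as the plate. The bar runs along y, 370 mm long, 18 mm thick, 24 mm high above the plate's top. A roller resting against it has its axis 20 mm short of this point in x and 20 mm above it.
Things that resemble listed ones, but are neither listed nor needed, are in the scene too. Leave any pink look-alike of the long_roller alone.

How it is judged (in metres and radians):
On the way:
1. the long roller rolls over the screen, lying on the plate (x of long_roller in the frame of plate between -0.02 and 0.045 m and z of long_roller in the frame of plate below 0.036 m and angular speed of long_roller above 0.3 rad/s), for 0.1 s.
At the end, for the whole second after the job is handed in: The long roller lies at rest on the plate against the stop bar (gap of at most 12 mm at its middle), parallel to it within 10 degrees, within 30 mm of the middle of its screen sideways; the short roller is within 20 mm of where it was (x of long_roller in the frame of plate between 0.053 and 0.07 m and z of long_roller in the frame of plate between 0.026 and 0.036 m and (y of long_roller in the frame of plate between 0.065 and 0.125 m or y of long_roller in the frame of plate between -0.125 and -0.065 m) and angle between the y axis of long_roller and the y axis of plate, either way round below 0.175 rad and linear speed of long_roller below 0.02 m/s and distance of short_roller from where it was at the start of the episode below 0.02 m); the robot touches nothing.
It fails at once if the long roller is lifted more than 12 mm off the plate (z of long_roller in the frame of plate above 0.042 m).
It fails at once if the short roller is moved by more than 20 mm (distance of short_roller from where it was at the start of the episode above 0.02 m).
It also fails if it takes over 45 s, if anything falls off the work surface, if the arm or the gripper's body presses on something with over 40 N, if the wrist force passes 120 N, or if a joint passes its speed limit or range.

## Working session

There is one attempt and no reset: what is moved stays moved. The work goes in short steps, Python scripts to look and compute and a tool call to move; the robot and the scene stay as the last step left them, time stands still between calls to the robot, and variables do not carry over. Pictures are saved under pics/ and viewed, about 8 in all and at most 12, crops included, and the job is handed in when it is done.

Besides the shell and the picture viewer there is one more tool, called after "Emit:" as a command line: name --argument value ..., lists and objects as JSON in quotes. arm_command: Moves the arm, as the interface text tells. Its arguments: {"type":"object","properties":{"increments":{"type":"array","items":{"type":"array"}}},"required":["increments"]}

```bash
mkdir -p pics; cat > h.py <<'E'
import numpy as np,cv2
from bench import readout,imaging,arm
def cam(n):
    i=imaging.camera_info(n); f=240/np.tan(np.radians(i["vfov"])/2)
    return i,np.array([[f,0,i["cx"]],[0,f,i["cy"]],[0,0,1]]),np.array(i["D"],float)
def ray(n,px):
    i,K,D=cam(n); u=cv2.undistortPoints(np.array(px,float).reshape(-1,1,2),K,D)[:,0]
    return np.c_[u,np.ones(len(u))]@np.array(i["rotation"]).T, np.array(i["eye"])
def at_z(n,px,z):
    r,e=ray(n,px); return e+r*((z-e[2])/r[:,2])[:,None]
def at_d(n,px,dep):
    r,e=ray(n,px); px=np.array(px,int).reshape(-1,2); return e+r*dep[px[:,1],px[:,0]][:,None]
E
python3 - <<'E'
from h import *
for n in("top","scene"):
    p,d=imaging.get_image(n);cv2.imwrite(f"pics/{n}0.png",p);np.save(f"pics/{n}0.npy",d)
    i=imaging.camera_info(n);print(n,i)
print(readout.read_state())
E
```

```text
top {'vfov': 53.44443640834693, 'cx': 317.5507910248275, 'cy': 230.46574401684384, 'D': array([-0.02470809,  0.        ,  0.        ,  0.        ,  0.        ]), 'eye': array([ 228.77972136,  -18.45604557, 1031.0837125 ]), 'rotation': array([ 0.70291991, -0.70245747,  0.07971555, -0.07811873])}
scene {'vfov': 52.56286560832158, 'cx': 319.55331384705795, 'cy': 244.11948443436015, 'D': array([-0.01132862,  0.        ,  0.        ,  0.        ,  0.        ]), 'eye': array([ 790.73521067, -600.90155884, 1186.5361321 ]), 'rotation': array([ 0.92729195,  0.26831255, -0.0690973 , -0.25172122])}
{'clock': 0.1, 'joints': array([ 1.44163278e+00,  3.85481724e-01,  6.79675753e-03, -4.60682035e-04,
       -1.19401835e+00, -2.58571569e-01]), 'joint_vel': array([ 4.98614994e-04, -2.18563315e-03,  1.47228069e-03,  7.57708888e-04,
       -5.08287123e-05,  9.37107061e-04]), 'joint_efforts': array([-3.73972143e-04, -3.93320847e+01,  1.88928437e+01,  4.19795662e+00,
       -2.59537970e-03,  5.14965691e-06]), 'position': array([236.10523057, 578.1311489 , 230.33933562]), 'ee_rot': array([-0.69374079,  0.13696944,  0.69395575,  0.13560424]), 'contact_force': array([-0.0672828 , -0.57699367,  0.29564963]), 'wrist_torque': array([ 0.05869098, -0.03460688, -0.01149548]), 'gripper_width': 85.41434983656242}
```

View pics/top0.png

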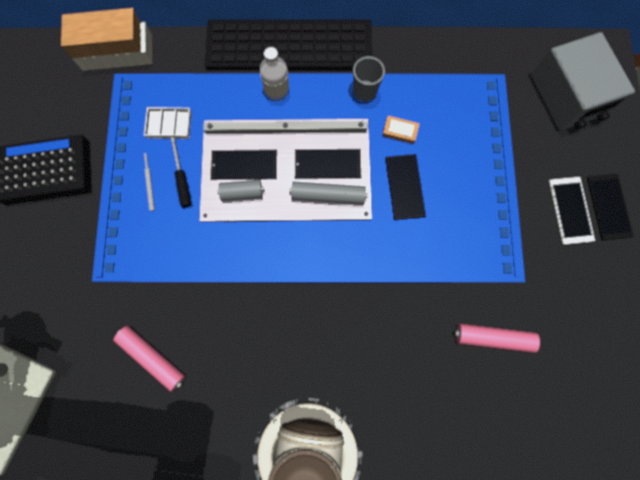

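View pics/scene0.png

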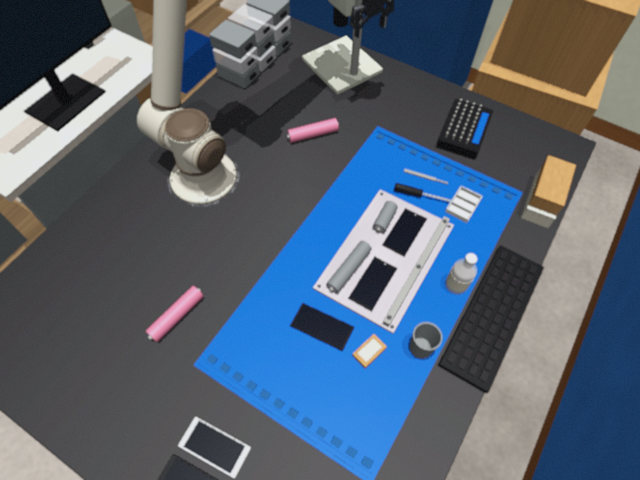

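Top picture: the grey long roller is at about (328,192) and the grey short one at (241,190). There are pink look-alikes at (148,357) and (498,338). The stop bar is at rows 121–130. The grey one at (328,192) fits: it's on the plate and the longer of the two. I'll enlarge it to confirm and measure.

```bash
python3 - <<'E'
s=open('h.py').read()
s=s.replace('import numpy as np,cv2','import numpy as np,cv2\nfrom scipy.spatial.transform import Rotation as R').replace('np.array(i["rotation"]).T','R.from_quat(i["rotation"]).as_matrix().T')
open('h.py','w').write(s)
from h import *
p=cv2.imread("pics/top0.png");d=np.load("pics/top0.npy")
cv2.imwrite("pics/crop.png",cv2.resize(p[110:230,190:390],None,fx=4,fy=4,interpolation=cv2.INTER_CUBIC))
v,u=np.mgrid[105:235,190:385];px=np.c_[u.ravel(),v.ravel()]
X=at_d("top",px,d)
print("plate z pts",at_d("top",[[210,150],[285,200],[365,150],[285,210],[100,100],[300,180]],d).round(1))
gray=p[px[:,1],px[:,0]].astype(int)
for n,b in(("long",(285,372,178,208)),("short",(214,268,176,205))):
    m=(px[:,0]>b[0])&(px[:,0]<b[1])&(px[:,1]>b[2])&(px[:,1]<b[3])&(X[:,2]>30)
    P=X[m];print(n,m.sum(),"ztop",np.percentile(P[:,2],[50,95]).round(1))
    rc=cv2.minAreaRect(P[:,:2].astype(np.float32));print(rc, "mean",P.mean(0).round(1))
    t=P[P[:,2]>np.percentile(P[:,2],60)]
    w,V=np.linalg.eigh(np.cov(t[:,:2].T));print("axis",V[:,1],"deg from y",np.degrees(np.arctan(-V[0,1]/V[1,1])), t[:,:2].mean(0))
i=np.array([[204,121],[368,119],[371,219],[201,220]])
print("corners",at_z("top",i,12).round(1))
E
```

```text
plate z pts [[ 6.497e+02  2.255e+02  9.700e+00]
 [ 5.296e+02  5.160e+01  1.340e+01]
 [ 6.488e+02 -1.289e+02  1.260e+01]
 [ 5.071e+02  5.140e+01  1.170e+01]
 [ 7.813e+02  4.972e+02  2.000e-01]
 [ 5.757e+02  1.860e+01  1.540e+01]]
long 1375 ztop [49.3 54.1]
((394.23699951171875, -33.273399353027344), (170.96713256835938, 332.164794921875), 86.09227752685547) mean [534.7 -42.8  54. ]
axis [0.04592401 0.99894494] deg from y -2.6321775447712605 [535.14793272 -42.12387913]
short 802 ztop [48.9 54.1]
((416.7396240234375, 56.53569793701172), (393.11920166015625, 96.27079772949219), 35.5112190246582) mean [538.7 145.2  59.4]
axis [-0.85332142 -0.52138522] deg from y -58.57478465374956 [536.21777781 143.15254322]
corners [[ 720.6  242.6   12. ]
 [ 725.9 -137.7   12. ]
 [ 486.7 -138.6   12. ]
 [ 484.   236.3   12. ]]
```

View pics/crop.png

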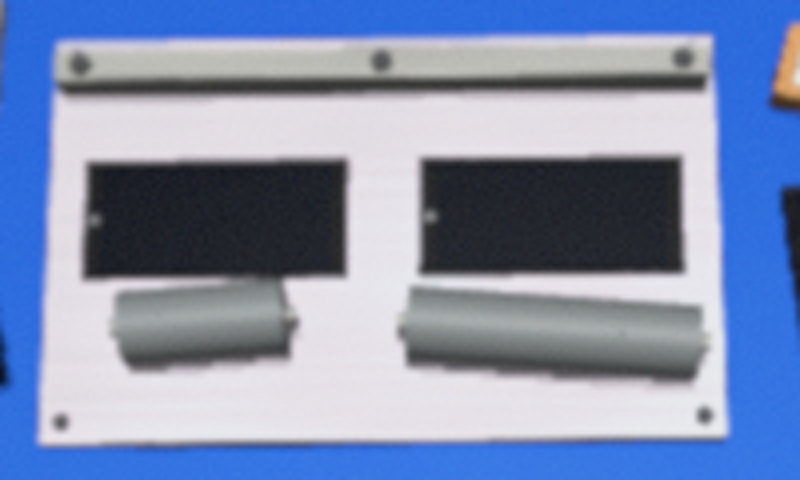

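The crop confirms it: the long grey roller spans crop (405–703, 325–340), in front of the right screen. The short one is at crop (113–290, 325). I'll push from behind with the open fingers, giving two contact points about 100 mm apart to keep it square. Next I work out the approach.

```bash
python3 - <<'E'
from h import *
s=readout.read_state();Rm=R.from_quat(s["ee_rot"]).as_matrix();print(Rm.round(3),s["position"])
print("yaw of tool y from world y:",np.degrees(np.arctan2(-Rm[0,1],Rm[1,1])))
c=lambda a:[[190+x/4,110+y/4] for x,y in a]
print("long ends",at_z("top",c([(405,327),(703,340)]),32).round(1))
print("short ends",at_z("top",c([(114,326),(292,320)]),32).round(1))
print("scene long ends",at_z("scene",[[366,243],[332,287]],32).round(1))
print("screen R corners",at_z("top",c([(422,158),(682,157),(684,271),(421,271)]),12).round(1))
print("bar foot",at_z("top",c([(62,92),(705,87)]),12).round(1))
E
```

```text
[[-0.001 -0.378 -0.926]
 [-0.002 -0.926  0.378]
 [-1.     0.002 -0.   ]] [236.10523057 578.1311489  230.33933562]
yaw of tool y from world y: 157.77467523117167
long ends [[ 543.    37.    32. ]
 [ 535.7 -126.1   32. ]]
short ends [[543.4 196.4  32. ]
 [546.9  98.9  32. ]]
scene long ends [[ 545.1   45.2   32. ]
 [ 535.5 -118.9   32. ]]
screen R corners [[ 650.    29.7   12. ]
 [ 650.9 -118.7   12. ]
 [ 582.4 -118.5   12. ]
 [ 582.2   29.5   12. ]]
bar foot [[ 690.6  237.5   12. ]
 [ 694.  -132.9   12. ]]
```

Emit:
arm_command --increments '[[[0,0,5],[18,-47,0],0],[[0,0,9],[35,-93,0],0],[[0,0,14],[53,-140,0],0],[[0,0,18],[70,-187,0],0],[[0,0,22.5],[88,-233,0],0]]'

```text
clock: 0.6
position: [324.2, 342.9, 230.0]
ee_rot: [-0.707, -0.002, 0.707, -0.004]
contact_force: [0.7, -0.4, 0.7]
gripper_width: 85.4
```

Emit:
arm_command --increments '[[[0,0,0],[18,-46,0],0],[[0,0,0],[35,-92,0],0],[[0,0,0],[53,-138,0],0],[[0,0,0],[70,-184,0],0],[[0,0,0],[86,-230,0],0]]'

```text
clock: 1.1
position: [410.2, 110.9, 230.0]
ee_rot: [-0.707, -0.002, 0.707, -0.004]
contact_force: [1.0, 0.7, -1.2]
gripper_width: 85.6
```

Emit:
arm_command --increments '[[[0,0,0],[15,-39,-10],0],[[0,0,0],[30,-78,-30],0],[[0,0,0],[45,-116,-60],0],[[0,0,0],[60,-154,-90],0],[[0,0,0],[60,-154,-120],0]]'

```text
clock: 1.6
position: [471.2, -46.5, 108.8]
ee_rot: [0.707, 0.0, -0.707, 0.002]
contact_force: [0.2, 0.6, -1.0]
gripper_width: 85.3
```

```bash
python3 - <<'E'
from h import *
s=readout.read_state()
p,d=imaging.get_image("wrist");cv2.imwrite("pics/w1.png",p);np.save("pics/w1.npy",d)
print(s["position"],s["joints"].round(2),imaging.camera_info("wrist"))
E
```

```text
[471.20809102 -46.45883976 108.76641626] [ 0.25  0.27 -0.52  0.   -0.78  1.32] {'vfov': 64.62642041749339, 'cx': 316.24239698191377, 'cy': 239.95050670948336, 'D': array([-0.04106097,  0.        ,  0.        ,  0.        ,  0.        ]), 'T_tool_cam': array([[ 8.90823805e-04, -2.81857451e-01,  9.59455879e-01,
        -1.41237606e+02],
       [ 9.99999406e-01, -3.51785362e-04, -1.03181045e-03,
         3.04484049e-01],
       [ 6.28345997e-04,  9.59456228e-01,  2.81856970e-01,
        -7.08105618e+01],
       [ 0.00000000e+00,  0.00000000e+00,  0.00000000e+00,
         1.00000000e+00]])}
```

View pics/w1.png

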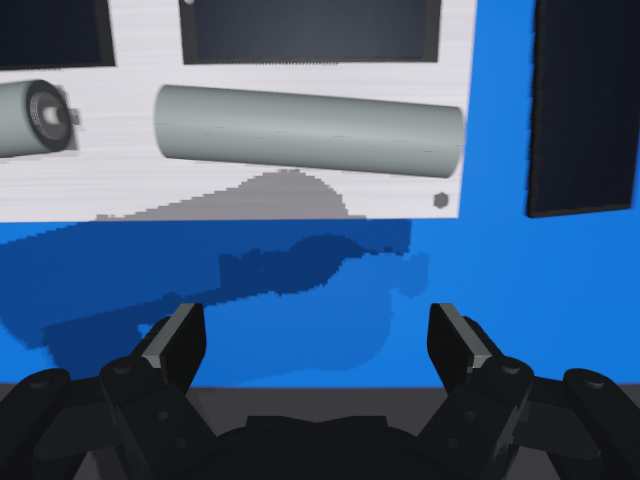

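The wrist view shows the roller at cols 155–463, rows 85–178, centred between the open fingers (180 and 455). The short roller is far to the left. I'll descend behind the roller.

Emit:
arm_command --increments '[[[0,0,0],[0,0,-30],0],[[0,0,0],[0,0,-60],0],[[0,0,0],[0,0,-80],0],[[0,0,0],[0,0,-92],0],[[0,0,0],[0,0,-94],0]]'

```text
clock: 2.15
position: [465.7, -45.5, 8.8]
ee_rot: [-0.702, 0.0, 0.712, -0.003]
contact_force: [-0.5, 0.6, 0.7]
gripper_width: 85.3
```

Emit:
arm_command --increments '[[[0,0,0],[5,1,0],0],[[0,0,0],[11,2,0],0],[[0,0,0],[17,3,0],0],[[0,0,0],[22,3,0],0],[[0,0,0],[25,3,0],0]]'

```text
clock: 2.65
position: [491.8, -42.4, 9.3]
ee_rot: [-0.703, 0.0, 0.712, -0.003]
contact_force: [0.3, 0.3, -0.0]
gripper_width: 85.4
```

```bash
python3 - <<'E'
from h import *
s=readout.read_state()
p,d=imaging.get_image("wrist");cv2.imwrite("pics/w2.png",p)
print(s["position"],s["contact_force"])
E
```

```text
[491.76127185 -42.35722992   9.29026402] [ 0.29965548  0.32648674 -0.00470968]
```

View pics/w2.png

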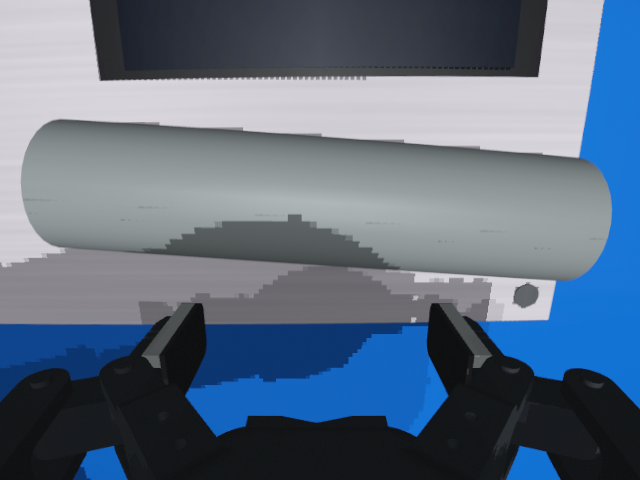

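The roller is about 10–15 mm ahead of the fingers with its right end nearer. Next is a slow push.

Emit:
arm_command --increments '[[[0,0.8,0],[4,0,3],0],[[0,0.8,0],[8,0,4],0],[[0,0.8,0],[12,0,4],0],[[0,0.8,0],[16,0,4],0],[[0,0.8,0],[20,0,4],0]]'

```text
clock: 3.2
position: [511.9, -42.5, 13.0]
ee_rot: [-0.697, 0.0, 0.717, -0.003]
contact_force: [-0.0, -0.1, -0.6]
gripper_width: 85.5
```

Emit:
arm_command --increments '[[[0,0,0],[5,0,0],0],[[0,0,0],[10,0,0],0],[[0,0,0],[15,0,0],0],[[0,0,0],[20,0,0],0],[[0,0,0],[25,0,0],0]]'

```text
clock: 3.7
position: [537.3, -42.5, 13.0]
ee_rot: [-0.697, 0.0, 0.717, -0.003]
contact_force: [0.0, 0.3, -0.1]
gripper_width: 85.5
```

```bash
python3 - <<'E'
from h import *
s=readout.read_state()
p,d=imaging.get_image("wrist");cv2.imwrite("pics/w3.png",p)
print(s["position"],s["contact_force"])
E
```

```text
[537.29245757 -42.4720003   12.97562175] [ 0.04903647  0.33748159 -0.11743471]
```

View pics/w3.png

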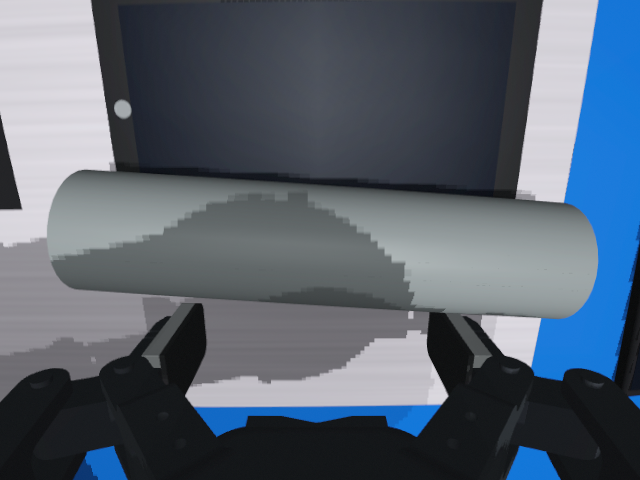

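The roller has moved onto the screen edge and is still lying flat. My tilt correction had the wrong sign, so I'll reverse it and carry on.

Emit:
arm_command --increments '[[[0,-0.4,0],[6,0,0],0],[[0,-0.8,0],[12,0,0],0],[[0,-1.2,0],[18,0,0],0],[[0,-1.6,0],[24,0,0],0],[[0,-1.6,0],[30,0,0],0]]'

```text
clock: 4.25
position: [568.5, -42.5, 13.1]
ee_rot: [0.708, -0.0, -0.706, 0.003]
contact_force: [0.4, 0.2, 1.3]
gripper_width: 84.9
```

Emit:
arm_command --increments '[[[0,0,0],[6,0,0],0],[[0,0,0],[12,0,0],0],[[0,0,0],[18,0,0],0],[[0,0,0],[24,0,0],0],[[0,0,0],[30,0,0],0]]'

```text
clock: 4.75
position: [599.0, -42.5, 13.0]
ee_rot: [0.708, -0.0, -0.706, 0.003]
contact_force: [0.4, 0.3, 1.0]
gripper_width: 85.3
```

Emit:
arm_command --increments '[[[0,0,0],[5,0,0],0],[[0,0,0],[10,0,0],0],[[0,0,0],[15,0,0],0],[[0,0,0],[19,0,0],0],[[0,0,0],[22,0,0],0]]'

```text
clock: 5.25
position: [621.4, -42.4, 13.0]
ee_rot: [0.708, -0.0, -0.706, 0.003]
contact_force: [-0.6, -0.5, -0.2]
gripper_width: 85.3
```

```bash
python3 - <<'E'
from h import *
s=readout.read_state()
p,d=imaging.get_image("wrist");cv2.imwrite("pics/w4.png",p)
print(s["position"],s["contact_force"],s["ee_rot"])
E
```

```text
[621.40953866 -42.44088691  12.98375478] [-0.57836287 -0.50979025 -0.23012806] [ 7.07760590e-01 -1.58643026e-04 -7.06447358e-01  2.65562298e-03]
```

View pics/w4.png

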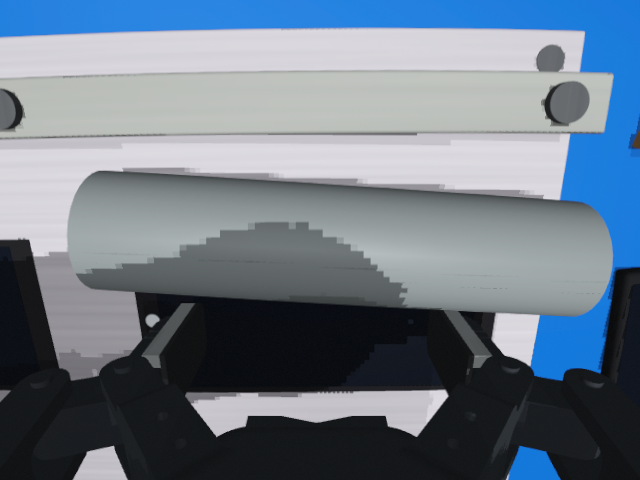

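The roller is past the screen, about 20 mm short of the bar and still tilted about 3.5°. A gentle push will bring it up to the bar.

Emit:
arm_command --increments '[[[0,0,0],[4,0,0],0],[[0,0,0],[8,0,0],0],[[0,0,0],[11,0,0],0],[[0,0,0],[14,0,0],0],[[0,0,0],[16,0,0],0]]'

```text
clock: 5.8
position: [637.7, -42.5, 12.9]
ee_rot: [0.708, -0.0, -0.707, 0.003]
contact_force: [-1.0, 0.9, 0.6]
gripper_width: 85.6
```

Emit:
arm_command --increments '[[[0,0,0],[1,0,0],0],[[0,0,0],[2,0,0],0],[[0,0,0],[3,0,0],0],[[0,0,0],[4,0,0],0],[[0,0,0],[4,0,0],0]]'

```text
clock: 6.3
position: [640.3, -42.7, 12.8]
ee_rot: [-0.707, 0.0, 0.708, -0.003]
contact_force: [-5.6, 0.1, 4.1]
gripper_width: 85.5
```

```bash
python3 - <<'E'
from h import *
s=readout.read_state()
p,d=imaging.get_image("wrist");cv2.imwrite("pics/w5.png",p)
print(s["position"],s["contact_force"],s["ee_rot"])
E
```

```text
[640.31296029 -42.70908764  12.76242047] [-5.55173515  0.06413971  4.10777833] [-7.06558142e-01  3.29567414e-04  7.07649277e-01 -2.82544498e-03]
```

View pics/w5.png

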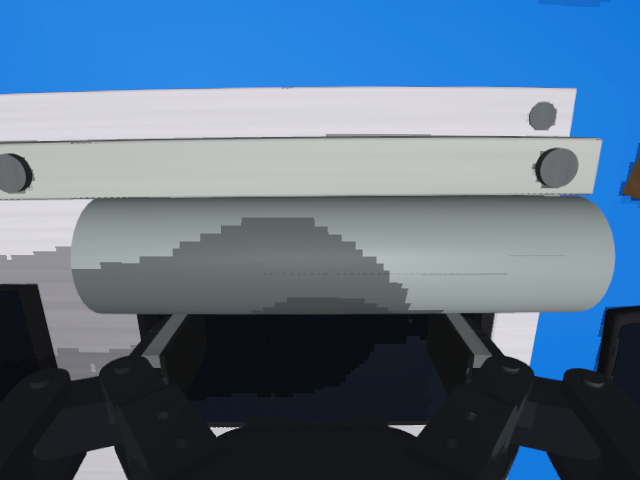

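The roller is square and seated against the bar, at 5.6 N. I'll back off slowly, then lift.

Emit:
arm_command --increments '[[[0,0,0],[-2,0,0],0],[[0,0,0],[-6,0,0],0],[[0,0,0],[-14,0,0],0],[[0,0,0],[-26,0,0],0],[[0,0,0],[-40,0,0],0]]'

```text
clock: 6.85
position: [600.2, -42.6, 12.8]
ee_rot: [-0.707, 0.0, 0.707, -0.003]
contact_force: [0.0, 0.3, 0.4]
gripper_width: 85.7
```

Emit:
arm_command --increments '[[[0,0,0],[-15,0,10],0],[[0,0,0],[-35,0,40],0],[[0,0,0],[-60,0,80],0],[[0,0,0],[-90,0,120],0],[[0,0,0],[-120,0,150],0]]'

```text
clock: 7.35
position: [479.8, -42.5, 165.1]
ee_rot: [0.708, 0.0, -0.706, 0.003]
contact_force: [-0.0, 1.9, 0.4]
gripper_width: 85.1
```

```bash
python3 - <<'E'
from h import *
s=readout.read_state();print(s["clock"],s["position"],s["contact_force"])
p,d=imaging.get_image("top");q,_=imaging.get_image("scene")
a=cv2.resize(p[100:230,190:390],None,fx=4,fy=4,interpolation=cv2.INTER_CUBIC)
cv2.imwrite("pics/end.png",a)
b=cv2.resize(q[180:340,300:480],None,fx=3.5,fy=3.5,interpolation=cv2.INTER_CUBIC);cv2.imwrite("pics/end2.png",b)
E
```

```text
7.35 [479.82139706 -42.4845079  165.06693833] [-0.03977703  1.93118343  0.43395787]
```

View pics/end.png

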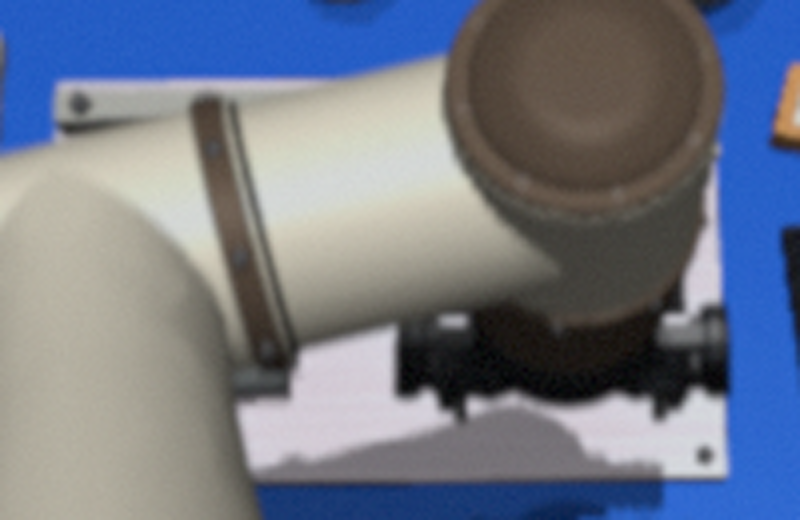

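View pics/end2.png

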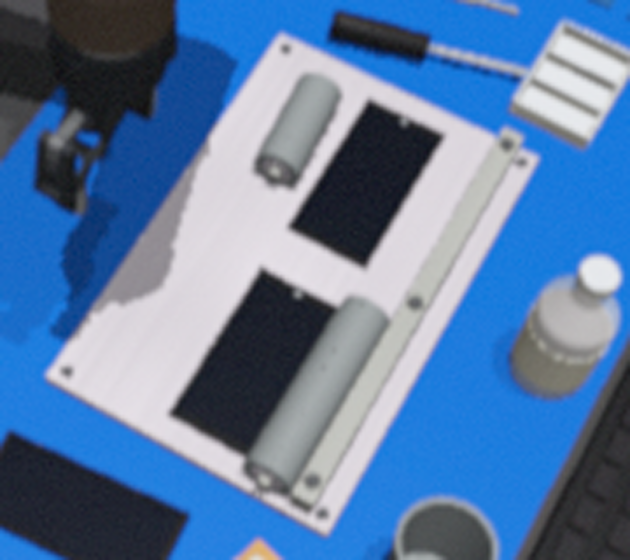

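Scene view: the long roller runs along the bar from crop (365,305) to (270,480), and the short roller is in its original place. I'll do a quick numeric check before handing in.

```bash
python3 - <<'E'
from h import *
q,d=imaging.get_image("wrist");cv2.imwrite("pics/w6.png",q)
c=lambda a:[[300+x/3.5,180+y/3.5] for x,y in a]
E=at_z("scene",c([(362,312),(268,472)]),32);print("long ends",E.round(1),E.mean(0).round(1))
print("bar foot right end/screen R corners",at_z("scene",c([(262,270),(172,412)]),12).round(1))
q0=cv2.imread("pics/scene0.png");q1,_=imaging.get_image("scene")
print("short roller patch diff",np.abs(q0[198:236,372:400].astype(int)-q1[198:236,372:400]).mean())
# wrist depth: roller crest and bar
s=readout.read_state();T=np.eye(4);T[:3,:3]=R.from_quat(s["ee_rot"]).as_matrix();T[:3,3]=s["position"]
i,K,D=cam("wrist");T=T@i["T_tool_cam"]
v,u=np.mgrid[0:480:2,0:640:2];px=np.c_[u.ravel(),v.ravel()].astype(float)
n=cv2.undistortPoints(px.reshape(-1,1,2),K,D)[:,0];z=d[::2,::2].ravel()
P=(np.c_[n,np.ones(len(n))]*z[:,None])@T[:3,:3].T+T[:3,3]
m=(z>0)&(P[:,2]>47)&(P[:,2]<56)&(P[:,0]>600)&(P[:,0]<720)
for lo in range(-140,60,40):
    k=m&(P[:,1]>lo)&(P[:,1]<lo+40);print(lo,k.sum(),P[k].mean(0).round(1) if k.any() else "")
print("y range",P[m][:,1].min(),P[m][:,1].max())
b=(z>0)&(abs(P[:,2]-36)<2)&(P[:,0]>680)&(P[:,0]<730);print("bar x",np.percentile(P[b][:,0],[2,98]))
E
```

```text
long ends [[ 669.6   28.2   32. ]
 [ 671.8 -124.9   32. ]] [670.7 -48.3  32. ]
bar foot right end/screen R corners [[ 583.7   30.    12. ]
 [ 585.4 -113.    12. ]]
short roller patch diff 0.9473684210526315
-140 0 
-100 0 
-60 0 
-20 0 
20 0 Traceback (most recent call last):
  File "<stdin>", line 17, in <module>
    return umr_minimum(a, axis, None, out, keepdims, initial, where)
ValueError: zero-size array to reduction operation minimum which has no identity
```

Emit:
arm_command --increments '[[[0,0,0],[0,0,0],0],[[0,0,0],[0,0,0],0],[[0,0,0],[0,0,0],0],[[0,0,0],[0,0,0],0],[[0,0,0],[0,0,0],0]]'

```text
clock: 8.05
position: [480.3, -42.4, 163.2]
ee_rot: [0.708, 0.0, -0.706, 0.003]
contact_force: [0.2, 0.3, -0.0]
gripper_width: 85.5
```

```bash
python3 -c "
from bench import arm;print(arm.job_done())"
```

```text
the job is handed in; nothing more can be done
None
```

The long roller now rests square against the steel stop bar. I pushed it from behind with the two open fingers so that it rolled over its screen, then backed the hand off and handed the job in at about 8 s of the 45 s allowed.

**Long roller:** the last scene-camera check puts its axis at about x 671 mm, against about 672 mm expected for touching the bar. It is within 1° of the bar direction and about 6 mm from the middle of its screen sideways. The push force peaked at about 7 N among the readings I saw, and the hand ended about 150 mm up, clear of everything.

**Short roller:** it did not move; its image patch is unchanged from the start.

**Checks that failed:**
- The final wrist-camera depth check found no roller or bar points, most likely because they were out of its view.
- The arm blocked most of the final top view, so the final position rests on the scene camera alone, plus the wrist picture taken while the roller was seated.
- My first tilt correction during the push had the wrong sign. I reversed it, with no visible effect on the roller.

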